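Fetch a spare dry cell from a tip-out cabinet

ROBOT

A 6-joint arm with a two-finger parallel gripper is mounted at the origin on the work surface; the furniture and walls round the work are solid. World frame = base frame: x ahead of the robot, y to its left, z up, the work surface at z = 0. Lengths are in m, angles in rad, forces in N, time in s.
With the tool pointing down it reaches from about 0.25 to 0.775 m from the base axis. Payload 4 kg.
Tool frame: the origin (TCP) lies midway between the tips of the shut fingers; the grasp point (between the pads) lies grip_point_offset behind it (grip_point_offset is the distance from the TCP to the grasp point, in m); z points along the fingers, y is the line along which they close (so a half turn about z gives the same grasp; the last joint's range is limited). The gripper opens to 94 mm and grips with 3 to 60 N. Pads are 16 mm wide; open, the fingers measure 119 mm over their backs; the gripper's body (75 mm by 177 mm) begins 78 mm behind the grasp point.
Start: joints at [-0.103, 0.087, 1.371, -0, 1.684, -0.103], TCP at [0.55, -0, 0.206] pointing down, gripper open.
Joint ranges: [-3.1, 3.1], [-0.76, 2.03], [0.27, 2.55], [-1.08, 4.22], [0.17, 2.65], [-2.57, 2.57]. Speed limits (rad/s): [2.79, 2.79, 3.14, 3.14, 3.14, 3.14].

INTERFACE

Orientations are given as [roll, pitch, yaw] about the fixed x, y, z axes, in that order (R = Rz(yaw) Ry(pitch) Rx(roll)).
In Python, from bench import * gives the robot as it stands. The module is installed in compiled form; this text tells all that it offers.
- The arm moves only by the tool apply_moves, never from a script. Its argument "commands" is a list of rows, each a list of 7 numbers: the turn, a rotation vector about the world's x, y, z in rad, then the shift along the world's x, y, z in m, then the opening in per cent of the stroke, from 0 (shut) to 100 (fully open). In form: [[ax, ay, az, x, y, z, jaw], ...]. A call has exactly 5 rows; each row is the pose to reach, as a shift and turn from the pose commanded when the call began; what a row does not reach only later rows make up. A row lasts 1/10 s, in which the tool goes at most 50 mm and 8.59 degrees, less where a joint would pass 70% of its speed; a pose out of reach is approached as far as the arm can. A call with a gripper value outside its range is refused whole. The fingers move at their own pace and stop on an object; the grip force is fixed at half the most. Time passes only in rows, so rows that repeat a pose let the fingers close, or fill a call up. It gives the time, the measured TCP pose, the force, the opening and the grip force at its end, in the units of the state.
- get_obs(): the state, without advancing time (a new reading comes with each control period).
- snapshot(name): name is "scene" or "side" or "wrist"; returns a dict with "pixels" (480x640x3 uint8, red, green, blue), "vertical_fov" (degrees; the focal length in pixels is half the picture's height over the tangent of half this angle, whatever the lens; pixels are square), "cx", "cy" (the principal point, pixels), "rvec" (rotation vector, rad) and "tvec" (3), from world to camera coordinates, as OpenCV has them. Camera axes: x right, y down, z forward; pixel columns grow to the right and rows downward; lengths in m; the calibration is good to about 2 mm. A picture is of the moment at which its call begins. There is no depth.
- close_job(): hands the job in; it is judged then, once.
Trained networks look in the newest picture that a camera, given by its name, has taken for a name from the list of things; names that differ only in an ending like _2 or _b are one class to them, and where a whole thing is asked for, a point or a joint stands for the part that bears it (a point fixed in the world has none). Each returns a list of dicts, best first, with "score" (0 to 1); they miss things now and then, are a little off and sometimes report something else, mostly with a low value. They report only what shows in the picture. A call takes as long as a camera call.
- masks_of(camera, query): "mask" (480x640 bool, what is visible of it) and "extent" ([left, top, right, bottom] in pixels, round what is visible of it).
- place_of(camera, query): "pixel" ([column, row] in pixels: a listed point, or the origin of a listed thing).
The state is a dict: "time": time; "joint_positions": joint angles; "qvel": joint speeds; "joint_torque": joint torques, N m; "tool_pos": TCP position; "ee_rot": TCP orientation; "wrist_force": force on the tool from outside, world axes, zero at the start; "wrist_torque": the same for the moment, N m; "width": finger opening in m; "finger_force": force on a finger pad.
Only numpy, scipy, OpenCV 4.12 (cv2) and the standard library are available. Lean on these libraries where they do the work, as an engineer would, in place of code of your own. Each camera call takes 0.05 s, during which the arm holds its last target. There are 200 camera calls.

TASK

The spare dry cell for the torch lies in the tray at the back of the small tip-out cabinet. Tip the cabinet's front forward on its pivot as far as it goes, take out the dry cell and lay it in the hexagonal weighing dish. Leave the bottle cap in the tray, and do not knock the wax jar or the torch about; the front may stay tipped.

Things in the scene. Friction and masses are not known exactly. Their poses are not given: they have to be found in the camera images.
- pivot (a point): Middle of the tip-out cabinet's hinge axis, 16 mm above the bench. The cabinet: fixed white box 210 mm wide (y), 100 deep (x), 170 high; its grey front panel (12 thick, 150 high) faces the robot and is hinged along its lower edge; the pivot is at the panel's inner face, the cabinet's top begins straight above it. Site axes: x from front to back, y along the hinge (to the left), z up.
- bin (a joint): Angle by which the front with its tray is tipped towards the robot (rad): 0 shut, 0.75 fully tipped, at a stop. 1 to 3 N on the handle tips it. Top-heavy: below about 0.25 it falls shut by itself, above about 0.45 it falls slowly on to the stop and stays.
- handle (a point): Middle of the front's steel bar handle: round, 10 mm thick, 110 long, along the hinge, its axis 46 mm before the panel's face (41 mm gap behind the bar, open from above; a post at each end). Shut: 58 mm before the pivot, 144 above it, 6 below the panel's top edge. It moves on an arc about the pivot; its axes are the cabinet's, turned with the front.
- tray (a point): Middle of the floor of the grey tray behind the front panel, which tips with it. Floor 86 mm deep, 176 wide; rim 14 high behind, 18 at the sides; in front the panel, 30 above the floor. Shut: falls 15 degrees to the back, under the cabinet's top. Fully tipped: out before the cabinet, falls 28 degrees to the robot; things may slide to the panel. Axes turn with the front (level when shut).
- cell_center (a point): Centre of the dry cell: AA size, 14 mm thick, 48 long, pale with a coloured band at one end, 23 g, lying in the tray roughly from front to back. Its long axis is the point's y; z is up from what it lies on.
- cap: White bottle cap, 38 mm across and 15 mm high, lying in the tray to the left of the cell; it stays there. Origin at its underside.
- dish: Hexagonal white plastic weighing dish, 87 x 99 mm over the rim, 24 mm high, floor 4 mm thick, loose and light on the bench. Origin at the centre of its underside, z up. Its inner sides slope, so the cell should be laid in the middle, its long axis along the dish's x or y.
- jar: Jar of wax pellets with a red screw lid, 70 mm across, 84 mm high, standing on the bench. Bystander. Origin at the centre of its underside, z up.
- torch: Black pocket torch, 88 mm long, 34 mm thick, lying on the bench. Bystander. Origin at the middle of its underside.

How it is judged:
By the outcome, as a careful person would: the job done as asked, in the order asked, and still so for the second after the job is handed in, with the robot touching nothing.
It also fails if it takes over 48 s, if anything falls off the work surface, if the arm or the gripper's body presses on something with over 40 N, if the wrist force passes 120 N, or if a joint passes its speed limit or range.

## Working session

There is one attempt and no reset: what is moved stays moved. The work goes in short steps, Python scripts to look and compute and a tool call to move; the robot and the scene stay as the last step left them, time stands still between calls to the robot, and variables do not carry over. Pictures are saved under pics/ and viewed, at most 10 in all, crops included, and the job is handed in when it is done.

Besides the shell and the picture viewer there is one more tool, called by a JSON object that holds its "method" and its "body", one argument or row to a line. apply_moves: Moves the arm, as the interface text tells. Its arguments: {"type":"object","properties":{"commands":{"type":"array"}},"required":["commands"]}

```bash
mkdir -p pics; cat > h.py <<'E'
from bench import *
import numpy as np, cv2
from scipy.spatial.transform import Rotation as R
def snap(n,f=None):
    s=snapshot(n)
    if f: cv2.imwrite('pics/'+f,s['pixels'][:,:,::-1])
    f_=240/np.tan(np.radians(s['vertical_fov'])/2)
    K=np.array([[f_,0,s['cx']],[0,f_,s['cy']],[0,0,1]]); Rm=cv2.Rodrigues(np.array(s['rvec'],float))[0]; t=np.array(s['tvec'],float).ravel()
    return K,Rm,t
def ray(c,p):
    K,Rm,t=c; d=Rm.T@np.linalg.solve(K,[p[0],p[1],1.]); return -Rm.T@t,d/np.linalg.norm(d)
def onz(c,p,z):
    o,d=ray(c,p); return o+d*(z-o[2])/d[2]
def proj(c,X):
    K,Rm,t=c; q=K@(Rm@np.array(X,float)+t); return q[:2]/q[2]
def tri(cps):
    A=np.zeros((3,3));b=np.zeros(3)
    for c,p in cps:
        o,d=ray(c,p);M=np.eye(3)-np.outer(d,d);A+=M;b+=M@o
    return np.linalg.solve(A,b)
E
python3 - <<'E'
from h import *
np.set_printoptions(precision=3,suppress=True)
C={n:snap(n,n+'0.png') for n in('scene','side')}
print({n:-C[n][1].T@C[n][2] for n in C})
for q in('pivot','handle','tray','cell_center','cap','dish','jar','torch'):
    P={}
    for n in C:
        r=place_of(n,q)
        if r: P[n]=r[0]['pixel']; print(q,n,np.array(r[0]['pixel']),round(r[0]['score'],2), onz(C[n],P[n],0.016 if q=='pivot' else .160 if q=='handle' else 0))
    if len(P)==2: print('   tri',tri([(C[n],P[n]) for n in P]))
print(get_obs())
E
python3 -c "
import cv2,numpy as np
a=[cv2.imread('pics/%s0.png'%n) for n in('scene','side')]
cv2.imwrite('pics/both.png',cv2.resize(np.vstack(a),(400,600))) " 
```

```text
{'scene': array([0.029, 0.568, 0.74 ]), 'side': array([ 0.498, -0.614,  0.637])}
pivot scene [351.6 219.5] 0.74 [ 0.5   -0.042  0.016]
pivot side [329.1 333.1] 0.79 [ 0.502 -0.048  0.016]
   tri [ 0.502 -0.045  0.013]
handle scene [387.9 164.7] 0.84 [ 0.45  -0.071  0.16 ]
handle side [301.9 277.7] 0.69 [ 0.453 -0.064  0.16 ]
   tri [ 0.451 -0.069  0.162]
tray side [354.  284.2] 0.71 [0.55  0.108 0.   ]
cell_center scene [390.4 166.7] 0.53 [ 0.558 -0.246  0.   ]
dish scene [274.2 376.8] 0.92 [0.371 0.294 0.   ]
dish side [282.6 232.3] 0.76 [0.377 0.285 0.   ]
   tri [ 0.375  0.292 -0.006]
jar scene [231.9 307.8] 0.69 [0.519 0.251 0.   ]
torch scene [323.9 303.7] 0.79 [0.409 0.138 0.   ]
{'time': 0.9, 'joint_positions': array([-0.103,  0.087,  1.371, -0.   ,  1.684, -0.103]), 'qvel': array([-0.001,  0.   , -0.001,  0.   , -0.   ,  0.   ]), 'joint_torque': array([  0.   , -34.004, -30.26 ,   0.072,   0.024,  -0.   ]), 'tool_pos': array([ 0.55 , -0.   ,  0.206]), 'ee_rot': array([3.141, 0.   , 1.571]), 'wrist_force': array([-0.647,  0.029, -0.072]), 'wrist_torque': array([-0.001,  0.041, -0.021]), 'finger_force': 0.0, 'width': 0.09396931606044646}
```

View pics/scene0.png

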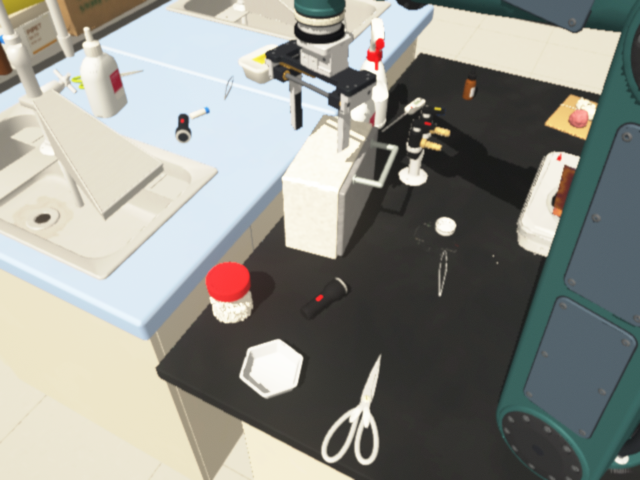

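View pics/side0.png

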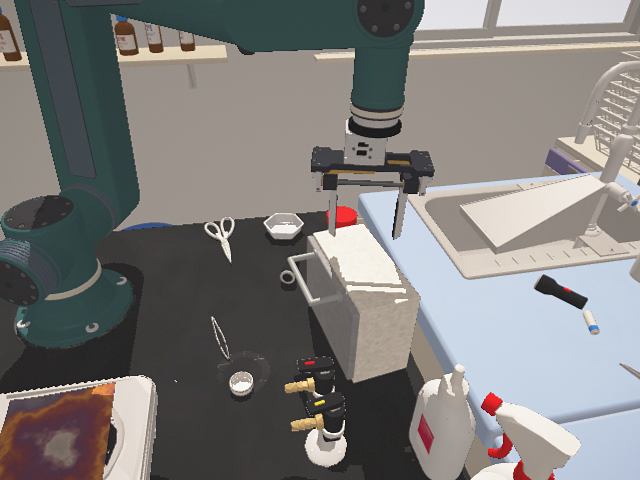

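The scene view shows the cabinet in the middle (handle bar about (397,147)–(357,182)), with the jar at (230,292), torch at (325,297) and dish at (272,368). The side view shows the handle bar from about (292,257) to (309,302) and a tap at (320,400). The cell is hidden.

```bash
python3 - <<'E'
from h import *
np.set_printoptions(precision=3,suppress=True)
a=cv2.imread('pics/scene0.png')[120:220,320:430];b=cv2.imread('pics/side0.png')[220:340,270:380]
cv2.imwrite('pics/crop.png',np.hstack([cv2.resize(a,(440,400),interpolation=2),cv2.resize(b[:100],(440,400),interpolation=2)])[:,:800])
C={n:snap(n) for n in('scene','side')}
P=[tri([(C['scene'],p),(C['side'],q)]) for p,q in(((396,147),(293,257)),((357,183),(310,302)))]
print(P)
for p,q in(((396,147),(357,183)),): 
  x=onz(C['scene'],p,.16);y=onz(C['scene'],q,.16);print(x,y)
for p,q in(((293,257),(310,302)),): 
  x=onz(C['side'],p,.16);y=onz(C['side'],q,.16);print(x,y)
for yaw in(.3,.4,.5):
  Rz=R.from_euler('z',yaw).as_matrix()
  for w in([-.058,.055,.144],[-.058,-.055,.144]): print(yaw,[proj(C[n],np.array([.502,-.045,.016])+Rz@w) for n in C])
print('jar/torch', [ (q,r[0]['extent'],r[0]['score']) for q in('jar','torch') for r in [masks_of('scene',q)] if r])
E
```

```text
[array([ 0.439, -0.07 ,  0.205]), array([ 0.481, -0.05 ,  0.104])]
[ 0.472 -0.123  0.16 ] [0.458 0.004 0.16 ]
[ 0.434 -0.012  0.16 ] [ 0.47  -0.119  0.16 ]
0.3 [array([374.973, 186.206]), array([291.211, 256.049])]
0.3 [array([397.019, 150.997]), array([305.561, 299.767])]
0.4 [array([379.171, 184.981]), array([288.917, 258.615])]
0.4 [array([395.031, 148.543]), array([310.102, 301.662])]
0.5 [array([383.097, 183.491]), array([287.01 , 261.348])]
0.5 [array([392.681, 146.218]), array([314.926, 303.245])]
jar/torch [('jar', [203.3, 263.1, 252.6, 323.8], 0.8), ('torch', [300.5, 277.3, 346.8, 321.0], 0.96)]
```

View pics/crop.png

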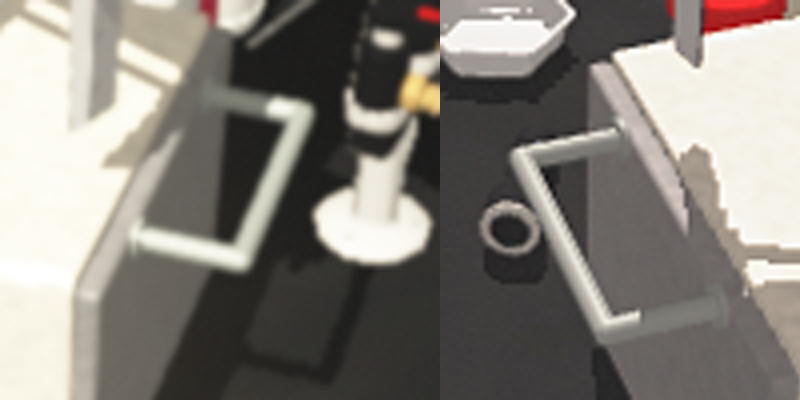

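The crop puts the bar ends at about (395.5,147) and (381,185.5) in scene, and (290,259) and (311,302.5) in side. So yaw is about 0.40 and the handle is at about (0.449,−0.068,0.160). Next I hook the shut fingers behind the bar.

{"method": "apply_moves", "body": {
  "commands": [
    [0,0,-0.15,-0.01,-0.01,0.02,0],
    [0,0,-0.3,-0.03,-0.02,0.03,0],
    [0,0,-0.45,-0.05,-0.035,0.03,0],
    [0,0,-0.6,-0.07,-0.05,0.03,0],
    [0,0,-0.75,-0.079,-0.058,0.03,0]
  ]
}}

```text
time: 1.6
tool_pos: [0.4699, -0.0588, 0.236]
ee_rot: [3.141, -0.0, 0.814]
wrist_force: [0.1, 0.6, -0.4]
width: 0.0576
finger_force: 0.0
```

{"method": "apply_moves", "body": {
  "commands": [
    [0,0,-0.14,0,0,0,0],
    [0,0,-0.28,0,0,0,0],
    [0,0,-0.42,0,0,0,0],
    [0,0,-0.42,0,0,-0.01,0],
    [0,0,-0.42,0,0,-0.03,0]
  ]
}}

```text
time: 2.1
tool_pos: [0.472, -0.0582, 0.2064]
ee_rot: [3.139, -0.003, 0.404]
wrist_force: [-0.3, 0.3, -0.2]
width: 0.0175
finger_force: 0.0
```

```bash
python3 - <<'E'
from h import *
c=snap('side');snap('scene')
a=snapshot('scene')['pixels'][100:250,300:450,::-1];b=snapshot('side')['pixels'][180:330,250:400,::-1]
cv2.imwrite('pics/c2.png',np.hstack([cv2.resize(x,(400,400),interpolation=2) for x in(a,b)]))
o=get_obs();print(o['time'],o['tool_pos'],o['ee_rot'],o['width'],o['joint_positions'])
E
```

```text
2.3 [ 0.47058627 -0.05784464  0.20482326] [-3.14063502e+00  1.35396927e-03  4.02562284e-01] 0.0017968053565656716 [-2.41933545e-01 -8.15240968e-02  1.54119176e+00 -4.82335047e-05
  1.68358269e+00  9.26295757e-01]
```

View pics/c2.png

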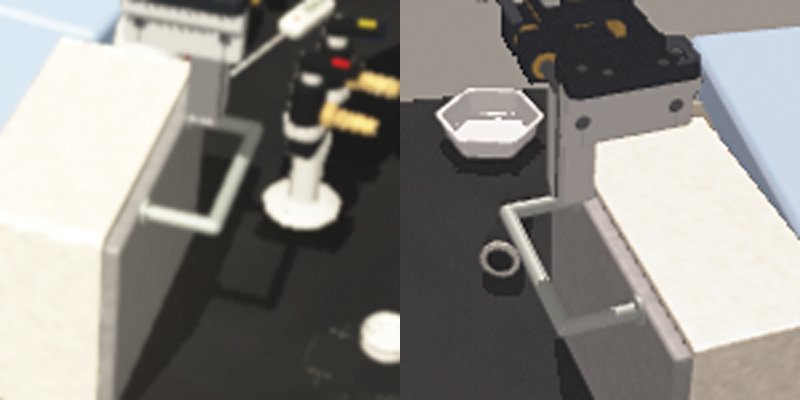

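The fingers stand above the gap between panel and bar, with the tip at about (316,255) in side. Lowering now.

{"method": "apply_moves", "body": {
  "commands": [
    [0,0,0,0,0,-0.015,0],
    [0,0,0,0,0,-0.03,0],
    [0,0,0,0,0,-0.045,0],
    [0,0,0,0,0,-0.062,0],
    [0,0,0,0,0,-0.062,0]
  ]
}}

```text
time: 2.8
tool_pos: [0.4688, -0.0575, 0.1398]
ee_rot: [-3.138, 0.005, 0.401]
wrist_force: [0.2, 0.4, 0.2]
width: 0.0005
finger_force: 0.0
```

{"method": "apply_moves", "body": {
  "commands": [
    [0,0,0,-0.01,-0.004,0,0],
    [0,0,0,-0.023,-0.01,-0.006,0],
    [0,0,0,-0.035,-0.015,-0.014,0],
    [0,0,0,-0.047,-0.02,-0.024,0],
    [0,0,0,-0.058,-0.024,-0.034,0]
  ]
}}

```text
time: 3.3
tool_pos: [0.4132, -0.0828, 0.1107]
ee_rot: [3.139, -0.003, 0.401]
wrist_force: [2.4, -0.1, -0.3]
width: 0.0006
finger_force: 0.8
```

{"method": "apply_moves", "body": {
  "commands": [
    [0,0,0,-0.01,-0.004,-0.011,0],
    [0,0,0,-0.018,-0.008,-0.024,0],
    [0,0,0,-0.024,-0.01,-0.034,0],
    [0,0,0,-0.028,-0.011,-0.042,0],
    [0,0,0,-0.028,-0.011,-0.042,0]
  ]
}}

```text
time: 3.8
tool_pos: [0.3853, -0.0929, 0.0674]
ee_rot: [3.141, -0.002, 0.4]
wrist_force: [2.7, 0.4, -1.0]
width: 0.0005
finger_force: 1.0
```

```bash
python3 - <<'E'
from h import *
np.set_printoptions(precision=3,suppress=True)
C={n:snap(n,n+'3.png') for n in('scene','side')}
o=get_obs();print(o['time'],o['tool_pos'],o['wrist_force'])
piv=np.array([.502,-.045,.016]);Rz=R.from_euler('z',.4).as_matrix()
for q in('handle','tray','cell_center','cap'):
    P={}
    for n in C:
        r=place_of(n,q)
        if r: P[n]=r[0]['pixel']; print(q,n,np.array(P[n]),round(r[0]['score'],2))
    if len(P)==2:
        X=tri([(C[n],P[n]) for n in P]); print('  ',X,'cab',Rz.T@(X-piv))
E
```

```text
3.9 [ 0.385 -0.093  0.068] [ 1.69   0.556 -0.761]
handle scene [427.4 208. ] 0.73
handle side [251.4 325.1] 0.77
   [ 0.374 -0.102  0.084] cab [-0.14  -0.002  0.068]
tray scene [379.4 176.8] 0.93
tray side [307.6 294.5] 0.95
   [ 0.463 -0.068  0.128] cab [-0.045 -0.006  0.112]
cell_center scene [382.  179.8] 0.72
cell_center side [305.  289.4] 0.47
   [ 0.456 -0.061  0.131] cab [-0.049  0.003  0.115]
cap scene [366.  202.4] 0.8
cap side [296.7 267.2] 0.86
   [0.438 0.002 0.126] cab [-0.041  0.068  0.11 ]
```

View pics/side3.png

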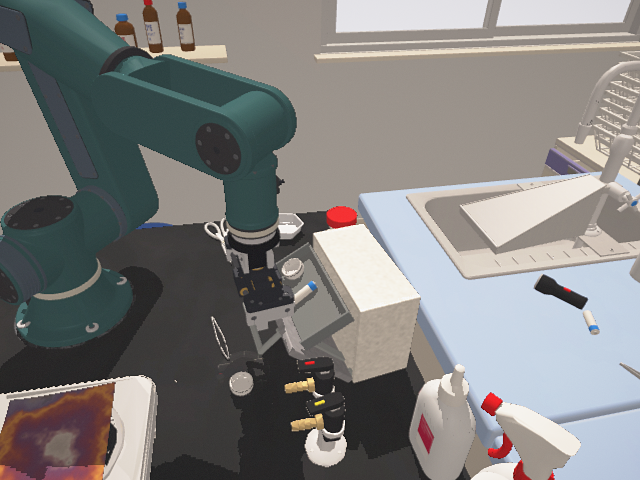

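The front is fully tipped, since the handle reads cab (−0.14, 0.068). In the side view the cell is at (305,290), pale with a blue end, and the cap at (293,268). Next I rise, tilt to the tray's normal and look with the wrist camera.

{"method": "apply_moves", "body": {
  "commands": [
    [0,0,0,0,0,0.035,0],
    [0,0,0,0,0,0.08,0],
    [0.05,-0.12,0,0.005,0.003,0.115,20],
    [0.1,-0.24,0,0.012,0.006,0.15,45],
    [0.15,-0.36,0,0.019,0.01,0.17,45]
  ]
}}

```text
time: 4.8
tool_pos: [0.4053, -0.0833, 0.2419]
ee_rot: [3.132, -0.397, 0.406]
wrist_force: [-0.2, -0.3, -0.4]
width: 0.0211
finger_force: 0.0
```

{"method": "apply_moves", "body": {
  "commands": [
    [0.04,-0.09,0,0,0,0,45],
    [0.04,-0.09,0,0,0,0,45],
    [0.04,-0.09,0,0,0,0,45],
    [0.04,-0.09,0,0,0,0,45],
    [0.04,-0.09,0,0,0,0,45]
  ]
}}

```text
time: 5.3
tool_pos: [0.4044, -0.0825, 0.2374]
ee_rot: [-3.141, -0.487, 0.402]
wrist_force: [0.9, 0.7, 0.3]
width: 0.0423
finger_force: 0.0
```

```bash
python3 - <<'E'
from h import *
import bench
np.set_printoptions(precision=3,suppress=True)
print(getattr(bench,'grip_point_offset',None))
C={n:snap(n,n+'4.png') for n in('scene','side','wrist')}
o=get_obs();print(o['time'],o['tool_pos'],o['ee_rot'],o['width'])
piv=np.array([.502,-.045,.016]);Rz=R.from_euler('z',.4).as_matrix()
n0=Rz@[-np.sin(.489),0,np.cos(.489)]
for q in('handle','tray','cell_center','cap'):
    P={}
    for n in C:
        r=place_of(n,q)
        if r: P[n]=r[0]['pixel']; print(q,n,np.array(P[n]),round(r[0]['score'],2))
    if len(P)>1:
        X=tri([(C[n],P[n]) for n in P]); print('  ',X,'cab',Rz.T@(X-piv))
f0=piv+Rz@[-.045,0,.112]+.007*n0
for n in C:
    r=masks_of(n,'cell_center')
    if not r: continue
    m=r[0]['mask'].astype(np.uint8); ys,xs=np.nonzero(m); print(n,'cell mask',len(xs),r[0]['score'])
    pts=[]
    rc=cv2.minAreaRect(np.c_[xs,ys].astype(np.float32));b=cv2.boxPoints(rc)
    e=[(b[0]+b[1])/2,(b[2]+b[3])/2,(b[1]+b[2])/2,(b[3]+b[0])/2]
    if np.linalg.norm(e[0]-e[1])<np.linalg.norm(e[2]-e[3]): e=e[2:]
    for p in e[:2]:
        oo,d=ray(C[n],p); X=oo+d*(n0@(f0-oo))/(n0@d); pts.append(Rz.T@(X-piv))
    print(pts,'mid',(pts[0]+pts[1])/2,e[:2])
E
```

```text
0.0188
5.45 [ 0.404 -0.082  0.237] [-3.142 -0.488  0.402] 0.04208868123567018
handle scene [426.3 208.5] 0.78
handle side [254.3 327.5] 0.87
handle wrist [328.4 339.9] 0.73
   [ 0.376 -0.103  0.08 ] cab [-0.138 -0.004  0.064]
tray scene [379.  178.8] 0.95
tray side [305.9 291.9] 0.93
tray wrist [330.9 223.5] 0.96
   [ 0.462 -0.064  0.128] cab [-0.044 -0.002  0.112]
cell_center scene [387.1 184.2] 0.76
cell_center side [295.2 296.4] 0.52
cell_center wrist [323.6 251.7] 0.84
   [ 0.443 -0.068  0.122] cab [-0.063  0.002  0.106]
cap scene [381.9 208.3] 0.8
cap side [283.7 276.7] 0.68
cap wrist [253.7 256.2] 0.78
   [ 0.416 -0.014  0.116] cab [-0.067  0.062  0.1  ]
scene cell mask 209 0.76
[array([-0.044,  0.006,  0.12 ]), array([-0.087,  0.   ,  0.097])] mid [-0.066  0.003  0.109] [array([377.877, 177.215], dtype=float32), array([400.815, 190.323], dtype=float32)]
side cell mask 216 0.58
[array([-0.044, -0.   ,  0.12 ]), array([-0.085, -0.007,  0.099])] mid [-0.064 -0.004  0.11 ] [array([307.098, 288.122], dtype=float32), array([284.781, 305.976], dtype=float32)]
wrist cell mask 979 0.97
[array([-0.043,  0.004,  0.121]), array([-0.088, -0.002,  0.097])] mid [-0.065  0.001  0.109] [array([321.139, 223.608], dtype=float32), array([328.215, 280.223], dtype=float32)]
```

View pics/wrist4.png

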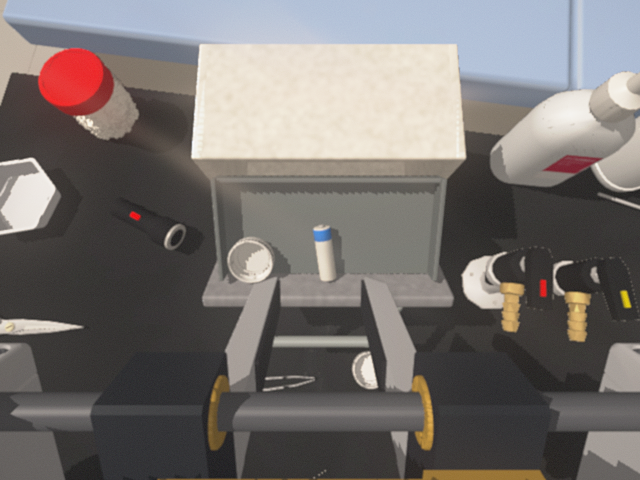

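The wrist view shows the cell resting against the panel, centred at (324,252), running front to back with a slight yaw of about +0.12. The cap is to its left at (250,259) with finger room between. I descend along the tray's normal.

{"method": "apply_moves", "body": {
  "commands": [
    [-0.05,-0.02,0.1,-0.017,-0.01,0,45],
    [-0.05,-0.02,0.1,-0.002,-0.004,-0.031,45],
    [-0.05,-0.02,0.1,0.013,0.003,-0.062,45],
    [-0.05,-0.02,0.1,0.026,0.008,-0.088,45],
    [-0.05,-0.02,0.1,0.033,0.011,-0.101,45]
  ]
}}

```text
time: 6.7
tool_pos: [0.4363, -0.0709, 0.1335]
ee_rot: [3.084, -0.482, 0.527]
wrist_force: [-0.1, 0.3, 0.7]
width: 0.0424
finger_force: 0.0
```

{"method": "apply_moves", "body": {
  "commands": [
    [0,0,0,0.002,0.001,-0.005,45],
    [0,0,0,0.005,0.002,-0.01,45],
    [0,0,0,0.006,0.002,-0.013,45],
    [0,0,0,0.006,0.002,-0.013,45],
    [0,0,0,0.006,0.002,-0.013,45]
  ]
}}

```text
time: 7.2
tool_pos: [0.4433, -0.0704, 0.1243]
ee_rot: [3.079, -0.485, 0.529]
wrist_force: [-0.1, -0.6, 0.1]
width: 0.0424
finger_force: 0.0
```

```bash
python3 - <<'E'
from h import *
np.set_printoptions(precision=3,suppress=True)
snap('wrist','wrist5.png')
o=get_obs();print(o['time'],o['tool_pos'],o['wrist_force'],o['width'])
E
```

```text
7.25 [ 0.443 -0.07   0.124] [ 0.229 -0.489  0.041] 0.042095827245822566
```

View pics/wrist5.png

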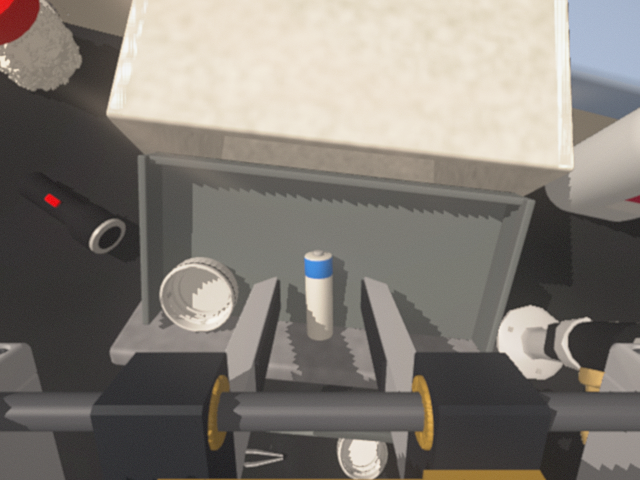

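The wrist view shows the cell at (319,295) between the fingers and aligned with them. I go 3 mm lower, then close.

{"method": "apply_moves", "body": {
  "commands": [
    [0,0,0,0.001,0.001,-0.003,45],
    [0,0,0,0.001,0.001,-0.003,10],
    [0,0,0,0.001,0.001,-0.003,8],
    [0,0,0,0.001,0.001,-0.003,8],
    [0,0,0,0.001,0.001,-0.003,8]
  ]
}}

```text
time: 7.75
tool_pos: [0.444, -0.069, 0.1205]
ee_rot: [3.08, -0.484, 0.529]
wrist_force: [0.1, -0.1, -0.6]
width: 0.0136
finger_force: 26.5
```

Gripped at 13.6 mm. Lifting.

{"method": "apply_moves", "body": {
  "commands": [
    [0,0,0,-0.006,-0.003,0.012,8],
    [0,0,0,-0.015,-0.006,0.032,8],
    [0,0,0,-0.025,-0.008,0.065,8],
    [0,0,0,-0.03,-0.008,0.095,8],
    [0,0,0,-0.035,-0.008,0.12,8]
  ]
}}

```text
time: 8.25
tool_pos: [0.4089, -0.0772, 0.2424]
ee_rot: [3.078, -0.485, 0.529]
wrist_force: [0.1, -0.1, 0.3]
width: 0.0138
finger_force: 30.0
```

```bash
python3 - <<'E'
from h import *
np.set_printoptions(precision=3,suppress=True)
C=snap('scene','scene6.png');D=snap('side')
o=get_obs();print(o['time'],o['tool_pos'],o['ee_rot'],o['width'],o['finger_force'])
r=masks_of('scene','dish')[0];m=r['mask'].astype(np.uint8);print(r['score'],r['extent'],m.sum())
h=cv2.convexHull(np.argwhere(m)[:,::-1].astype(np.int32).copy());ap=cv2.approxPolyDP(h,5,True)[:,0];print(ap.tolist())
print(np.array([onz(C,p,.024)[:2] for p in ap]))
P=place_of('scene','dish')[0]['pixel'];Q=place_of('side','dish');print(onz(C,P,0),[onz(D,q['pixel'],0) for q in Q[:1]])
# fit hex rim yaw: silhouettes of rim vertices (99 across corners, 87 across flats) at z=.024
from scipy.optimize import minimize
hm=cv2.fillConvexPoly(np.zeros_like(m),h,1)
def cost(v):
    a=v[2]+np.arange(6)*np.pi/3; top=np.c_[v[0]+.0497*np.cos(a),v[1]+.0497*np.sin(a),np.full(6,.024)]
    bot=np.c_[v[0]+.033*np.cos(a),v[1]+.033*np.sin(a),np.zeros(6)]
    q=np.array([proj(C,x) for x in np.r_[top,bot]])
    k=cv2.convexHull((q*16).astype(np.int32)); z=cv2.fillConvexPoly(np.zeros_like(m),k,1,8,4)
    return (z!=hm).sum()
b=min((minimize(cost,[.373,.290,y],method='Nelder-Mead',options=dict(initial_simplex=[[.373,.29,y],[.379,.29,y],[.373,.296,y],[.373,.29,y+.1]])) for y in np.arange(0,1.05,.17)),key=lambda r:r.fun)
print(b.x,b.fun)
im=cv2.imread('pics/scene6.png');cv2.imwrite('pics/c6.png',np.hstack([cv2.resize(im[325:425,210:330],(480,400)),cv2.resize(im[100:220,330:426],(320,400))]))
E
```

```text
8.35 [ 0.41  -0.078  0.245] [ 3.071 -0.487  0.532] 0.013611836378090424 29.97732639312744
0.71 [242.2, 339.9, 301.7, 394.7] 2630
[[302, 357], [296, 384], [269, 397], [240, 376], [248, 349], [278, 339]]
[[0.353 0.251]
 [0.328 0.29 ]
 [0.342 0.331]
 [0.398 0.336]
 [0.424 0.297]
 [0.403 0.253]]
[ 0.374  0.289 -0.   ] [array([0.375, 0.301, 0.   ])]
[0.375 0.293 0.047] 125.0
```

View pics/c6.png

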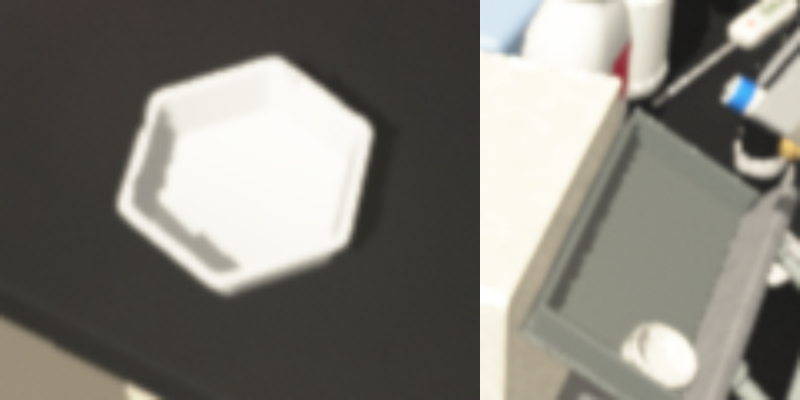

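The crop shows the dish upright with corners at about (302,357) to (240,376), so its centre is (0.376,0.293) and its axis about 0.06 rad. The tray now holds only the cap, and the cell is in the gripper.

```bash
python3 -c "
from scipy.spatial.transform import Rotation as R
print((R.from_euler('xyz',[3.14159,0,.06])*R.from_euler('xyz',[3.078,-.485,.529]).inv()).as_rotvec())"
```

```text
[-0.08176043  0.48613544 -0.4441417 ]
```

{"method": "apply_moves", "body": {
  "commands": [
    [-0.016,0.097,-0.089,-0.004,0.025,0,8],
    [-0.033,0.194,-0.178,-0.008,0.065,0,8],
    [-0.049,0.292,-0.266,-0.012,0.105,0,8],
    [-0.065,0.389,-0.355,-0.016,0.145,-0.01,8],
    [-0.082,0.486,-0.444,-0.02,0.185,-0.02,8]
  ]
}}

```text
time: 9.0
tool_pos: [0.3908, 0.0882, 0.2239]
ee_rot: [-3.129, -0.068, 0.125]
wrist_force: [1.0, -1.5, -0.7]
width: 0.0142
finger_force: 30.0
```

{"method": "apply_moves", "body": {
  "commands": [
    [0,0,0,-0.003,0.04,-0.01,8],
    [0,0,0,-0.006,0.08,-0.02,8],
    [0,0,0,-0.009,0.12,-0.04,8],
    [0,0,0,-0.011,0.16,-0.06,8],
    [0,0,0,-0.013,0.185,-0.08,8]
  ]
}}

```text
time: 9.5
tool_pos: [0.3767, 0.2739, 0.1416]
ee_rot: [-3.128, -0.067, 0.131]
wrist_force: [0.3, 0.2, -0.2]
width: 0.0139
finger_force: 30.0
```

```bash
python3 - <<'E'
from h import *
np.set_printoptions(precision=3,suppress=True)
C={n:snap(n,n+'7.png') for n in('scene','side','wrist')}
o=get_obs();print(o['time'],o['tool_pos'],o['ee_rot'],o['width'])
for q in('cell_center','dish'):
    P={}
    for n in C:
        r=place_of(n,q)
        if r: P[n]=r[0]['pixel'];print(q,n,np.array(P[n]),r[0]['score'],onz(C[n],P[n],0))
    if q[0]=='c' and len(P)>1: print(tri([(C[n],P[n]) for n in P]))
a=cv2.imread('pics/scene7.png')[230:430,180:380];cv2.imwrite('pics/c7.png',np.hstack([cv2.resize(a,(400,400)),cv2.resize(cv2.imread('pics/wrist7.png'),(400,400))]))
E
```

```text
9.65 [0.376 0.272 0.141] [-3.13  -0.064  0.132] 0.013950875124729197
cell_center scene [274.1 308.6] 0.46 [0.465 0.204 0.   ]
cell_center side [278.7 181.3] 0.38 [0.336 0.542 0.   ]
cell_center wrist [321.7 296.1] 0.89 [0.316 0.266 0.   ]
[0.376 0.275 0.148]
dish scene [274.6 373.6] 0.96 [0.374 0.29  0.   ]
dish side [280.5 226.2] 0.98 [0.369 0.311 0.   ]
dish wrist [299.1 231.2] 0.81 [0.374 0.294 0.   ]
```

View pics/c7.png

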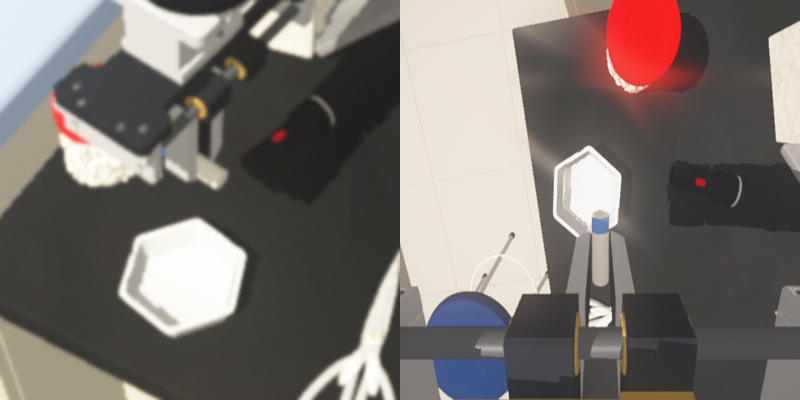

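The cell is gripped at its middle, at about (0.376,0.275,0.148), and lies along the dish's corner axis. The jar and torch are undisturbed. I level the tool and lower it.

{"method": "apply_moves", "body": {
  "commands": [
    [-0.01,0.066,-0.07,0,0.01,0,8],
    [-0.01,0.066,-0.07,-0.001,0.02,-0.02,8],
    [-0.01,0.066,-0.07,-0.001,0.02,-0.05,8],
    [-0.01,0.066,-0.07,-0.001,0.02,-0.08,8],
    [-0.01,0.066,-0.07,-0.001,0.02,-0.1,8]
  ]
}}

```text
time: 10.45
tool_pos: [0.3776, 0.2907, 0.0437]
ee_rot: [-3.131, -0.004, 0.057]
wrist_force: [1.2, -0.6, -0.1]
width: 0.0142
finger_force: 30.0
```

```bash
python3 - <<'E'
from h import *
np.set_printoptions(precision=3,suppress=True)
C={n:snap(n,n+'8.png') for n in('scene','side','wrist')}
o=get_obs();print(o['time'],o['tool_pos'],o['ee_rot'],o['width'])
for q in('cell_center','dish'):
    P={}
    for n in C:
        r=place_of(n,q)
        if r: P[n]=r[0]['pixel'];print(q,n,np.array(P[n]),r[0]['score'],onz(C[n],P[n],0))
    if q[0]=='c' and len(P)>1: print(tri([(C[n],P[n]) for n in P]))
E
```

```text
10.6 [0.377 0.291 0.044] [-3.132 -0.003  0.057] 0.013862394747405082
cell_center scene [274.  357.1] 0.63 [0.396 0.27  0.   ]
cell_center side [279.1 216.3] 0.39 [0.36  0.356 0.   ]
cell_center wrist [320.7 295.2] 0.76 [0.354 0.29  0.   ]
[0.373 0.289 0.044]
dish scene [275.2 373.9] 0.57 [0.373 0.29  0.   ]
dish side [280.8 227.8] 0.62 [0.371 0.304 0.   ]
dish wrist [315.8 260.8] 0.84 [0.378 0.294 0.   ]
```

{"method": "apply_moves", "body": {
  "commands": [
    [0,0,0,-0.001,0.001,-0.012,8],
    [0,0,0,-0.001,0.001,-0.022,8],
    [0,0,0,-0.001,0.001,-0.028,8],
    [0,0,0,-0.001,0.001,-0.032,8],
    [0,0,0,-0.001,0.001,-0.033,8]
  ]
}}

```text
time: 11.4
tool_pos: [0.3762, 0.2925, 0.0111]
ee_rot: [-3.131, -0.003, 0.058]
wrist_force: [0.5, 0.2, 0.3]
width: 0.0138
finger_force: 30.0
```

{"method": "apply_moves", "body": {
  "commands": [
    [0,0,0,0,0,-0.001,8],
    [0,0,0,0,0,-0.002,8],
    [0,0,0,0,0,-0.003,8],
    [0,0,0,0,0,-0.003,8],
    [0,0,0,0,0,-0.003,8]
  ]
}}

```text
time: 11.9
tool_pos: [0.3769, 0.2929, 0.0094]
ee_rot: [-3.13, -0.005, 0.058]
wrist_force: [0.2, -0.1, 1.3]
width: 0.0139
finger_force: 30.0
```

{"method": "apply_moves", "body": {
  "commands": [
    [0,0,0,0,0,-0.001,10],
    [0,0,0,0,0,-0.001,16],
    [0,0,0,0,0,-0.001,22],
    [0,0,0,0,0,-0.001,26],
    [0,0,0,0,0,-0.001,26]
  ]
}}

```text
time: 12.4
tool_pos: [0.3765, 0.2926, 0.0077]
ee_rot: [-3.131, -0.004, 0.058]
wrist_force: [-0.4, 0.9, -0.3]
width: 0.024
finger_force: 0.0
```

{"method": "apply_moves", "body": {
  "commands": [
    [0,0,0,0,0,0.015,26],
    [0,0,0,0,0,0.035,26],
    [0,0,0,0,0,0.07,26],
    [0,0,0,0,0,0.11,26],
    [0,0,0,-0.02,-0.02,0.15,26]
  ]
}}

```text
time: 12.9
tool_pos: [0.3575, 0.2734, 0.159]
ee_rot: [-3.13, -0.004, 0.059]
wrist_force: [0.8, -0.1, 0.7]
width: 0.0244
finger_force: 0.0
```

```bash
python3 - <<'E'
from h import *
np.set_printoptions(precision=3,suppress=True)
C={n:snap(n,n+'9.png') for n in('scene','wrist')}
o=get_obs();print(o['time'],o['tool_pos'],o['wrist_force'])
for q in('cell_center','dish','cap','handle','jar','torch'):
    for n in C:
        r=place_of(n,q)
        if r: print(q,n,np.array(r[0]['pixel']),r[0]['score'],onz(C[n],r[0]['pixel'],0.011 if q[:2]=='ce' else 0))
a=cv2.imread('pics/scene9.png')[150:410,180:440];cv2.imwrite('pics/c9.png',np.hstack([cv2.resize(a,(400,400)),cv2.resize(cv2.imread('pics/wrist9.png'),(400,400))]))
E
```

```text
13.0 [0.359 0.274 0.165] [ 0.356 -0.051 -0.363]
cell_center scene [271.5 371.1] 0.64 [0.376 0.294 0.011]
cell_center wrist [299.4 201. ] 0.88 [0.376 0.296 0.011]
dish scene [272.5 373.9] 0.94 [0.376 0.292 0.   ]
dish wrist [302.2 195.8] 0.84 [0.379 0.294 0.   ]
cap scene [383.  210.3] 0.57 [ 0.481 -0.12   0.   ]
handle scene [430.  210.1] 0.61 [ 0.411 -0.186  0.   ]
jar scene [233.9 310.5] 0.72 [0.512 0.253 0.   ]
jar wrist [358.9  39.1] 0.96 [0.515 0.253 0.   ]
torch scene [324.4 304.3] 0.74 [0.408 0.139 0.   ]
torch wrist [466.7 170.9] 0.77 [0.411 0.144 0.   ]
```

View pics/c9.png

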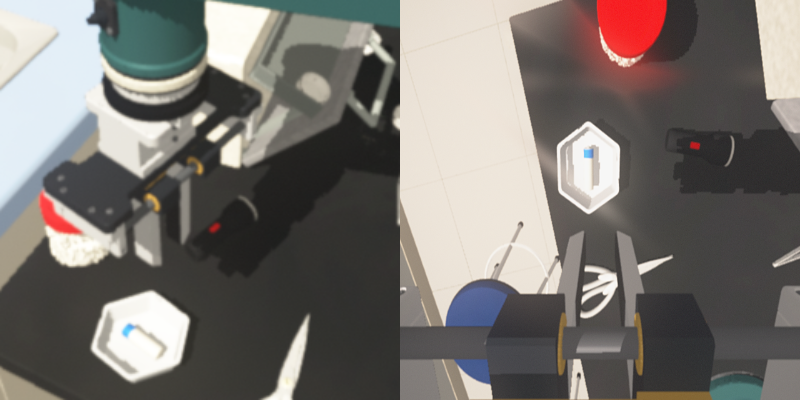

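The cell lies in the middle of the dish (scene (271,371)), the cap is still in the tipped tray, and the jar and torch have not moved. The gripper is clear of everything.

```bash
python3 -c "
from bench import *
print(close_job())"
```

```text
the job is handed in; nothing more can be done
None
```

I tipped the front fully forward and laid the dry cell in the middle of the weighing dish; the cap is still in the tray, the jar and torch were not moved, and the job was handed in at about 13 s.

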